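# Prop open the lid of the slide-drying chamber

## Task

Lift the lid of the white drying chamber by its pull bar, swing the steel prop rod up from the chamber's right side, and let the lid down gently so that the rod's tip seats fully in the holding hole under the lid's right edge and the lid stands propped open on it. The exact place of the hole is not known beforehand: feel for it lightly and never force the rod against the lid. Leave the timer, the sample jar and the vial where they stand.

Things in the scene. Friction and masses are not known exactly. Their poses are not given: they have to be found in the camera images.
- chamber: White open-topped drying chamber with a grey lid, fixed to the bench, 200 (x) x 180 (y) x 90 mm high. Origin: centre of its underside. x points from the pull-bar side to the hinge side, y left, z up. Lid hinge axis: along y at x = +100, z = 90 mm. Rod pivot axis: along y at x = -85, z = 70 mm; the rod swings in the upright plane y = -111 mm, outside the right wall.
- lid_panel: Grey lid, 200 x 212 mm, 18 mm high, about 0.7 kg. Origin on the hinge axis at mid width; shut, its axes are the chamber's. It reaches to x = -200 mm; its underside is z = 0. On the right it overhangs the chamber as an ear (y = -90 to -122 mm) with a black catch plate below.
- lid_bar (a point): Middle of the lid's pull bar: a black sleeve, 12 mm thick and 90 mm long along the lid's y, that turns freely on a U-shaped steel wire with legs at y = +-52 mm; 36 mm are free between it and the lid's front edge. In the lid's frame at x = -242, y = 0, z = +12 mm. The sleeve rolls with the fingers, so the grip need not turn with the lid.
- lid (a joint): Lid angle in rad: 0 shut, grows as it opens, stop at 1.4. The hinge is stiff and damped: above about 1.3 the lid stays; below about 1.15 it sinks when let go. It stands at about 0.73 to 0.78 while the tip bears on the plate beside the hole, and drops about 0.1 (to 0.62 to 0.68) when the tip enters the hole, whose walls then block the rod both ways.
- catch_middle (a point): Middle of where the holding hole may be, fixed on the lid: x = -150, y = -111, z = 0 in its frame. The catch plate (22 mm wide, 12 thick, flat underside at z = 0) has one hole, 13 mm long in x, closed above at z = 12. It does not move under load. The hole's centre lies within 12 mm of here along x, unmeasured. The plate reaches 80 mm to the hinge side of the hole and 32 mm to the front.
- prop_rod: Straight steel prop rod, 8 mm thick with a round end, 141 mm from the pivot to the tip. Origin on the pivot axis; x runs along the rod to the tip; the rod swings about its y axis, which stays parallel to the chamber's. The lid resting on the tip bears on it with about 3 to 6 N; rod and lid must not be pressed together with more than 18 N.
- prop (a joint): Rod angle in rad: 0 when the rod lies level pointing to the hinge side, grows as the tip swings up, 1.4 nearly upright (stop). The pivot is stiff: the rod stays where it is left (about 1.5 N at the handle turn it). With the tip in the hole it reads about 0.9 to 1.2, depending on where the hole is.
- rod_tip (a point): The very end of the rod's round tip, 141 mm from the pivot.
- rod_handle (a point): Grip point: middle of the black sleeve, 11 mm thick and 66 mm long, that turns freely on the rod's crank handle, so the grip need not turn with the rod. The handle sticks out sideways from the rod (chamber's -y), 90 mm from the pivot; the sleeve lies 31 to 97 mm out from the rod, this point 65 mm out, 54 mm outside the edge of the lid's ear.
- timer: Small white timer, 66 x 66 x 24 mm, on the bench to the right of the chamber; origin at the centre of its underside. A bystander.
- sample_jar: Sample jar with a screw lid, 54 mm across, 57 mm high, to the left of the chamber; origin at the centre of its underside. A bystander.
- vial: Small glass vial, 19 mm across, 54 mm high, to the left of the chamber, nearer the robot; origin at the centre of its underside. A bystander.

How it is judged (in metres and radians):
On the way, in this order (a step that is already met when the one before it is completed fails the run):
1. the lid is lifted well open (value of joint lid above 0.9 rad), for 0.2 s.
2. the rod is swung up under the open lid (value of joint each of prop, lid above 0.6 rad), for 0.2 s.
At the end, for the whole second after the job is handed in: The rod's tip is at least 8 mm deep in the 12 mm deep holding hole under the lid's ear, the lid rests on the rod and stands still at its propped angle (0.6 to 0.8 rad) (z of rod_tip in the frame of lid_panel above 0.008 m and value of joint lid between 0.6 and 0.8 rad and contact force between prop_rod and lid_panel above 0.3 N and not (velocity of joint lid below -0.05 rad/s) and velocity of joint lid below 0.05 rad/s); the robot touches nothing.
It fails at once if the rod and the lid are forced or knocked against each other with more than 18 N (contact force between prop_rod and lid_panel above 18 N).
It fails at once if the timer is moved more than 15 mm (distance of timer from where it was at the start of the episode above 0.015 m).
It fails at once if the sample jar is moved more than 15 mm (distance of sample_jar from where it was at the start of the episode above 0.015 m).
It fails at once if the vial is moved more than 15 mm or knocked over (distance of vial from where it was at the start of the episode above 0.015 m or angle between vial's own z axis and vertical above 0.5 rad).
It also fails if it takes over 70 s, if anything falls off the work surface, if the arm or the gripper's body presses on something with over 40 N, if the wrist force passes 120 N, or if a joint passes its speed limit or range.

## Robot

A 6-joint arm with a two-finger parallel gripper is mounted at the origin on a cart in front of the work surface, level with it; the furniture and walls round the work are solid. World frame = base frame: x ahead of the robot, y to its left, z up, the work surface at z = 0. Lengths are in mm, angles in rad, forces in N, time in s.
With the tool pointing down it reaches from about 250 to 850 mm from the base axis. Payload 12.5 kg.
Tool frame: the origin (TCP) lies on the centre line of the jaws, within the pads' length; the fingertips stand 19 mm ahead of it and the grasp point (between the pads) is the TCP; z points along the fingers, y is the line along which they close (so a half turn about z gives the same grasp; the last joint's range is limited). The gripper opens to 93 mm and grips with 3 to 60 N. Pads are 15 mm wide; open, the fingers measure 128 mm over their backs; the gripper's body (75 mm by 188 mm) begins 65 mm behind the grasp point.
Start: joints at [1.049, 0.351, 1.652, -0, 1.139, -0.085], TCP at [232.641, 498.36, 237.633] pointing down, gripper open.
Joint ranges: [-2.75, 2.75], [-0.79, 2.1], [0.01, 2.65], [-1.57, 4.71], [0.07, 3.14], [-2.87, 2.87]. Speed limits (rad/s): [2.22, 2.22, 2.79, 3.14, 3.14, 3.14].

## Interface

Orientations are given as a rotation vector (axis times angle).
In Python, from plant import sense, vision, robot gives the robot as it stands. The module is installed in compiled form; this text tells all that it offers.
- The arm moves only by the tool servo_tool, never from a script. Its argument "rows" is a list of rows, each a list of 3 entries, a list of its own where there are three numbers: the shift along the tool's x, y, z in units of 40 mm (1.0 is 40 mm), then the turn, a rotation vector about the tool's x, y, z in units of 6 degrees (1.0 is 6 degrees), then the opening, from 0 (shut) to 1 (fully open). A call has 1 to 10 rows; each row is the pose to reach, as a shift and turn from the pose commanded when the call began, along the tool's axes at that moment; what a row does not reach only later rows make up. A row lasts 1/12 s, in which the tool goes at most 41.7 mm and 7.16 degrees, less where a joint would pass 70% of its speed; a pose out of reach is approached as far as the arm can. A call with a gripper value outside its range is refused whole. The fingers move at their own pace and stop on an object; "grip_force" is the grip in N (left out, the last holds). Time passes only in rows, so rows that repeat a pose let the fingers close. It gives the time, the measured TCP pose, the force, the opening and the grip force at its end, in the units of the state.
- sense(): the state, without advancing time (a new reading comes with each control period).
- vision.grab_frame(name): name is "side" or "top" or "wrist"; returns the picture (480x640x3 uint8, red, green, blue); there is no depth.
- vision.camera_params(name): a dict with "fx", "fy", "cx", "cy" (pixels), "extrinsics" (4x4, takes a point from world to camera coordinates); the wrist camera has in their place "hand_eye" (4x4, takes a point from camera to tool coordinates, whose origin is the TCP and whose axes are the flange's). Camera axes: x right, y down, z forward; pixel columns grow to the right and rows downward; lengths in mm; the calibration is good to about 2 mm. The wrist camera is an equidistant fisheye: a pixel r from the principal point sees the ray r / f radians off the axis. A picture is of the moment at which its call begins: read the wrist's pose just before it. camera_params takes no time and is no camera call.
- robot.job_done(): hands the job in; it is judged then, once.
The state is a dict: "time": time; "q": joint angles; "joint_velocities": joint speeds; "joint_torque": joint torques, N m; "position": TCP position; "tcp_rot": TCP orientation; "force": force on the tool from outside, world axes, zero at the start; "ft_torque": the same for the moment, N m; "opening": opening from 0.0 (shut) to 1.0 (fully open); "grasp_force": force on a finger pad.
Only numpy, scipy, OpenCV 4.12 (cv2) and the standard library are available. Lean on these libraries where they do the work, as an engineer would, in place of code of your own. Each camera call takes 0.05 s, during which the arm holds its last target. There are 200 camera calls.

## Working session

There is one attempt and no reset: what is moved stays moved. The work goes in short steps, Python scripts to look and compute and a tool call to move; the robot and the scene stay as the last step left them, time stands still between calls to the robot, and variables do not carry over. Pictures are saved under pics/ and viewed, at most 10 in all, crops included, and the job is handed in when it is done.

Besides the shell and the picture viewer there is one more tool, called after "Emit:" by a JSON object that holds its "name" and its "arguments", one argument or row to a line. servo_tool: Moves the arm, as the interface text tells. Its arguments: {"type":"object","properties":{"rows":{"type":"array"},"grip_force":{"type":"number"}},"required":["rows"]}

```bash
mkdir -p pics
python3 - <<'E'
from plant import sense, vision, robot
import cv2,numpy as np
for n in ("side","top"):
    cv2.imwrite(f"pics/{n}0.png",vision.grab_frame(n)[:,:,::-1])
np.set_printoptions(precision=4,suppress=True)
for n in ("side","top","wrist"):print(n,vision.camera_params(n))
print(sense())
E
```

```text
side {'fx': 576.6470377231805, 'fy': 576.6470377231805, 'cx': 320.7502705579597, 'cy': 233.4134871307655, 'extrinsics': array([[   0.3026,   -0.9531,   -0.0057, -190.4818],
       [  -0.7113,   -0.2218,   -0.667 ,  477.0754],
       [   0.6345,    0.2059,   -0.745 ,  871.5833],
       [   0.    ,    0.    ,    0.    ,    1.    ]])}
top {'fx': 460.36849710904255, 'fy': 460.36849710904255, 'cx': 320.0619653505796, 'cy': 242.44974222866816, 'extrinsics': array([[  0.0188,  -0.9994,  -0.03  ,  -9.424 ],
       [ -0.9806,  -0.0126,  -0.1955, 576.6832],
       [  0.195 ,   0.0331,  -0.9803, 937.1583],
       [  0.    ,   0.    ,   0.    ,   1.    ]])}
wrist {'fx': 371.64829954431775, 'fy': 371.64829954431775, 'cx': 313.5809634844587, 'cy': 244.217165312694, 'hand_eye': array([[   0.0005,   -0.9531,   -0.3026,   84.1087],
       [   1.    ,    0.0002,    0.001 ,    0.5829],
       [  -0.0009,   -0.3026,    0.9531, -146.7979],
       [   0.    ,    0.    ,    0.    ,    1.    ]])}
{'time': 0.1, 'q': array([ 1.0494,  0.3512,  1.6523,  0.    ,  1.1391, -0.0846]), 'joint_velocities': array([-0.0014, -0.0018, -0.0021, -0.0011, -0.0001,  0.0007]), 'joint_torque': array([  0.0003, -49.8039, -28.5696,   0.07  ,   0.024 ,  -0.0001]), 'position': array([232.4847, 498.1266, 237.1539]), 'tcp_rot': array([-0.6806, -3.0666,  0.0016]), 'force': array([-1.2679, -0.2594, -0.2114]), 'ft_torque': array([ 0.0557, -0.02  ,  0.0201]), 'grasp_force': 0.0, 'opening': 0.9993687361265164}
```

View pics/side0.png

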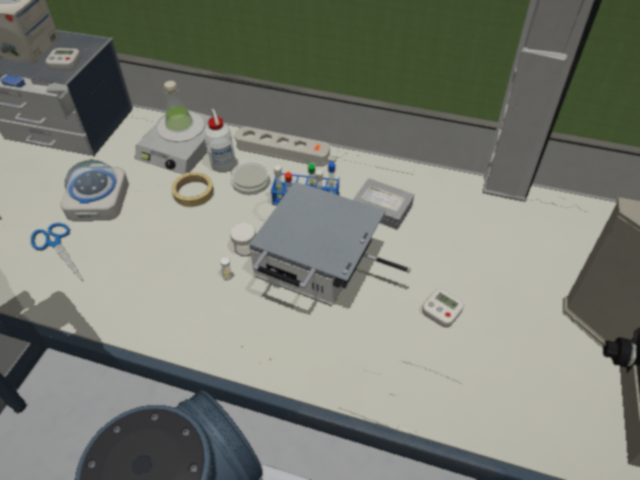

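View pics/top0.png

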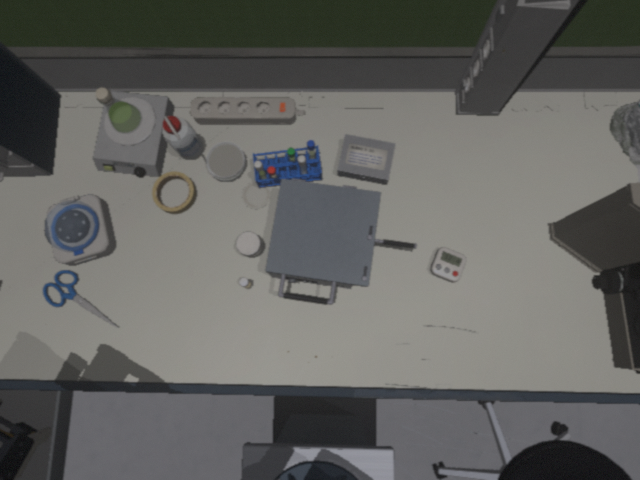

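The lid's corners in the top view are about (281,181), (380,189), (369,285) and (266,275), with the bar near (305,297). The rod handle ends near (414,246), the timer is at (449,264), the jar at (248,243) and the vial at (245,282).

```bash
cat > h.py <<'E'
import numpy as np,cv2
from scipy.spatial.transform import Rotation as R
from scipy.optimize import least_squares
from plant import sense,vision
np.set_printoptions(precision=3,suppress=True)
def proj(n,P):
    c=vision.camera_params(n);E=c["extrinsics"];P=np.atleast_2d(P)@E[:3,:3].T+E[:3,3]
    return np.c_[c["fx"]*P[:,0]/P[:,2]+c["cx"],c["fy"]*P[:,1]/P[:,2]+c["cy"]]
def ray(n,uv,z):
    c=vision.camera_params(n);E=c["extrinsics"];Rm=E[:3,:3]
    d=Rm.T@np.array([(uv[0]-c["cx"])/c["fx"],(uv[1]-c["cy"])/c["fy"],1]);o=-Rm.T@E[:3,3]
    return o+d*(z-o[2])/d[2]
def W(p,P): # chamber->world
    c,s=np.cos(p[2]),np.sin(p[2]);P=np.atleast_2d(P)
    return P@np.array([[c,-s,0],[s,c,0],[0,0,1]]).T+[p[0],p[1],0]
def lidpt(P,a): # lid frame->chamber
    P=np.atleast_2d(P);c,s=np.cos(a),np.sin(a)
    # opening raises the x<0 side
    return np.c_[100+c*P[:,0]+s*P[:,2],P[:,1],90-s*P[:,0]+c*P[:,2]]
E
python3 - <<'E'
from h import *
cor={"top":[(281,181),(380,189),(369,285),(266,275)],"side":[(290,189),(384,208),(345,280),(253,237)]}
def run(ya,yb):
    L=np.array([[0,ya,18],[0,yb,18],[-200,yb,18],[-200,ya,18.]])
    f=lambda p:np.concatenate([(proj(n,W(p,lidpt(L,0)))-cor[n]).ravel() for n in ("top","side")])
    return least_squares(f,[480,0,-.1],loss="soft_l1"),L
for y in((106,-106),(90,-122)):
    r,L=run(*y);print(y,r.x,r.cost,r.fun)
p=r.x; r,L=run(106,-106); 
if r.cost<1e9: pass
for n in("top","side"):
    im=vision.grab_frame(n)[:,:,::-1].copy()
    for q,col in ((p,(0,0,255)),):
        X=np.r_[L[:0],[[0,90,18],[0,-122,18],[-200,-122,18],[-200,90,18]]]
        pts=[proj(n,W(q,lidpt(X,0)))]
        cv2.polylines(im,[np.int32(np.round(pts[0]*16))],True,col,1,cv2.LINE_AA,4)
        B=proj(n,W(q,lidpt([[-242,45,12],[-242,-45,12]],0)))
        H=proj(n,W(q,[[5,-142,70],[5,-208,70]]))
        for u in np.r_[B,H]: cv2.circle(im,tuple(np.int32(u*16)),24,(0,255,0),1,cv2.LINE_AA,4)
    c=im[150:330,220:430]; cv2.imwrite(f"pics/c_{n}.png",cv2.resize(c,None,fx=3.2,fy=3.2,interpolation=cv2.INTER_CUBIC))
a=cv2.imread("pics/c_top.png");b=cv2.imread("pics/c_side.png")
cv2.imwrite("pics/cc.png",cv2.resize(np.hstack([a,b]),(798,342)))
E
```

```text
(106, -106) [589.764  -7.975  -0.093] 27.047120469052153 [-2.588 -0.749 -1.037  1.036  1.312  0.309 -0.261 -0.981  1.413 -7.053
  0.113  0.81   4.548 -0.175 -4.493  9.538]
(90, -122) [591.242   7.956  -0.093] 27.047120469053322 [-2.588 -0.749 -1.037  1.036  1.312  0.309 -0.261 -0.981  1.413 -7.053
  0.113  0.81   4.548 -0.175 -4.493  9.538]
```

View pics/cc.png

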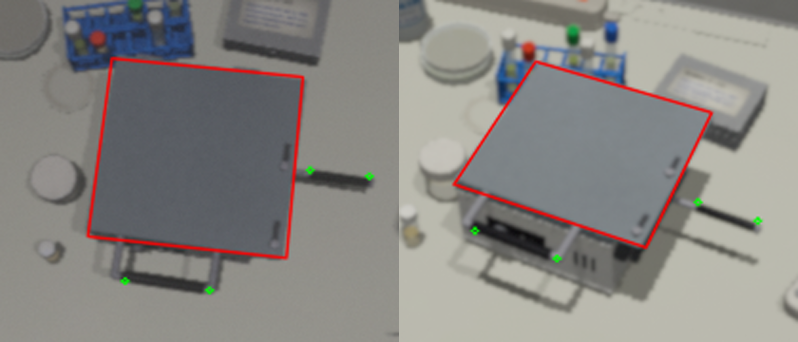

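The red lid outline fits both views, and the bar ends land on the sleeve to within about 2 mm. The rod handle's sleeve lies about 3 mm nearer the robot than the model puts it. Next I work out the first move, to a pose above the bar with the tool's y along the chamber's x.

```bash
cat >> h.py <<'E'
p0=np.array([591.2,8.0,-0.093])
def C(P,p=p0): # world->chamber
    c,s=np.cos(p[2]),np.sin(p[2]);d=np.asarray(P)-[p[0],p[1],0]
    return np.array([c*d[0]+s*d[1],-s*d[0]+c*d[1],d[2]])
def Rt(yaw=p0[2]): # tool x=chamber y, y=chamber x, z down
    c,s=np.cos(yaw),np.sin(yaw);return np.array([[-s,c,0],[c,s,0],[0,0,-1.]])
def move(Pch):
    s=sense();Rc=R.from_rotvec(s["tcp_rot"]);d=W(p0,Pch)[0]-s["position"]
    print("shift",Rc.as_matrix().T@d/40,"turn",(Rc.inv()*R.from_matrix(Rt())).as_rotvec()/np.radians(6))
def st():
    s=sense();print("t",s["time"],"ch",C(s["position"]),"F",s["force"],"op",s["opening"],"g",s["grasp_force"])
E
python3 - <<'E'
from h import *
print(W(p0,[[-142,0,102],[5,-176,70]])); move([-142,0,200])
for n,uv,z in(("timer",(449,264),24),("jar",(248,243),57),("vial",(245,282),54)):
  q=ray("top",uv,z);print(n,q,C(q))
for y in(-176,-208,-142): print(ray("top",(0,0),70)[:0])
E
```

```text
[[ 449.814   21.187  102.   ]
 [ 579.834 -167.704   70.   ]]
shift [-9.966 -8.507  0.939] turn [-0.006  0.004 11.717]
timer [ 538.737 -282.875   24.   ] [ -25.223 -294.49    24.   ]
jar [573.496 156.002  57.   ] [-31.372 145.718  57.   ]
vial [488.997 158.819  54.   ] [-115.767  140.676   54.   ]
[]
[]
[]
```

Emit:
{"name": "servo_tool", "arguments": {
  "rows": [
    [[-9.97,-8.51,0.94],[0,0,11.72],0.33],
    [[-9.97,-8.51,0.94],[0,0,11.72],0.33],
    [[-9.97,-8.51,0.94],[0,0,11.72],0.33],
    [[-9.97,-8.51,0.94],[0,0,11.72],0.33],
    [[-9.97,-8.51,0.94],[0,0,11.72],0.33],
    [[-9.97,-8.51,0.94],[0,0,11.72],0.33],
    [[-9.97,-8.51,0.94],[0,0,11.72],0.33],
    [[-9.97,-8.51,0.94],[0,0,11.72],0.33],
    [[-9.97,-8.51,0.94],[0,0,11.72],0.33],
    [[-9.97,-8.51,0.94],[0,0,11.72],0.33]
  ]
}}

```text
time: 1.03
position: [405.3, 118.2, 207.9]
tcp_rot: [2.329, 2.108, 0.001]
force: [0.9, 1.4, 0.5]
opening: 0.351
grasp_force: 0.0
```

Emit:
{"name": "servo_tool", "arguments": {
  "rows": [
    [[0,0,0],[0,0,0],0.33],
    [[0,0,0],[0,0,0],0.33]
  ]
}}

```text
time: 1.2
position: [405.4, 118.5, 207.7]
tcp_rot: [-2.327, -2.11, 0.001]
force: [-0.6, 0.6, -0.2]
opening: 0.333
grasp_force: 0.0
```

Run:
```python
from h import *
st();move([-142,0,200]);s=sense();print(s["q"])
cv2.imwrite("pics/w1.png",vision.grab_frame("wrist")[:,:,::-1])
```

```text
t 1.2 ch [-195.253   92.774  207.663] F [-0.616  0.614 -0.163] op 0.3329991452566667 g 0.0
shift [-2.313  1.342  0.191] turn [-0.004  0.001 -0.042]
[0.174 0.156 1.994 0.    0.992 0.271]
```

View pics/w1.png

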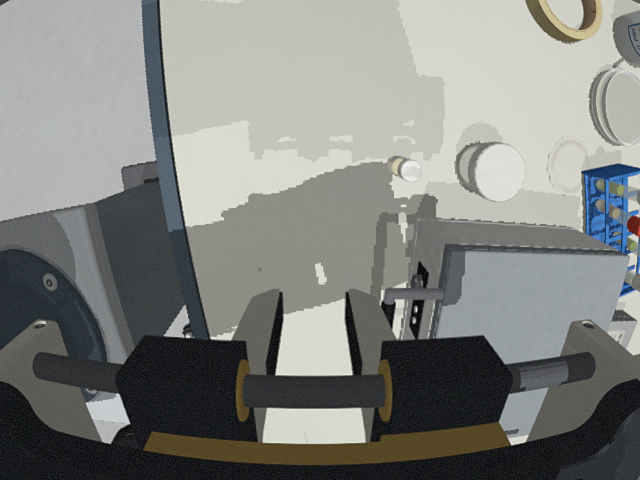

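The wrist camera shows the finger tips at (270,300) and (355,300), the bar's left leg near (410,293), and the jar and vial clear of the arm.

Emit:
{"name": "servo_tool", "arguments": {
  "rows": [
    [[-2.31,1.34,0.2],[0,0,0],0.33],
    [[-2.31,1.34,0.2],[0,0,0],0.33],
    [[-2.31,1.34,0.2],[0,0,0],0.33],
    [[-2.31,1.34,1.2],[0,0,0],0.33],
    [[-2.31,1.34,1.2],[0,0,0],0.33]
  ]
}}

```text
time: 1.67
position: [447.3, 23.8, 155.6]
tcp_rot: [-2.318, -2.113, 0.007]
force: [-0.9, 0.4, -1.2]
opening: 0.33
grasp_force: 0.0
```

Run:
```python
from h import *
st();move([-142,0,102])
cv2.imwrite("pics/w2.png",vision.grab_frame("wrist")[:,:,::-1][200:,150:550])
```

```text
t 1.6667 ch [-144.744    2.393  155.645] F [-0.859  0.446 -1.195] op 0.330413785474311 g 0.0
shift [-0.06   0.078  1.341] turn [-0.066  0.002  0.009]
```

View pics/w2.png

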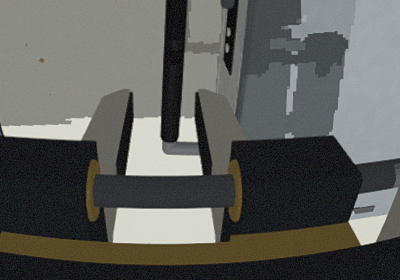

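```bash
cat >> h.py <<'E'
def projw(P):
    s=sense();c=vision.camera_params("wrist");H=c["hand_eye"]
    T=R.from_rotvec(s["tcp_rot"]).as_matrix();X=(np.atleast_2d(P)-s["position"])@T
    X=(X-H[:3,3])@H[:3,:3];r=np.hypot(X[:,0],X[:,1]);th=np.arctan2(r,X[:,2])
    return np.c_[c["cx"]+c["fx"]*th*X[:,0]/r,c["cy"]+c["fy"]*th*X[:,1]/r]
E
python3 - <<'E'
from h import *
st();print(projw(W(p0,lidpt([[-242,-45,12],[-242,0,12],[-242,45,12],[-242,-52,12],[-200,-52,12],[-200,90,18]],0)))-[150,200])
E
```

```text
t 1.7167 ch [-144.386    2.95   157.931] F [-0.048 -0.053  0.069] op 0.3318863207281492 g 0.0
[[166.153 146.201]
 [166.531  82.634]
 [166.897   8.119]
 [166.095 155.028]
 [229.743 154.187]
 [246.644 -71.251]]
```

The bar appears about 5 px right of the prediction, roughly +2.5 mm in x, and well between the fingers. I'll descend and close.

Emit:
{"name": "servo_tool", "arguments": {
  "rows": [
    [[0,0.11,0.9],[0,0,0],0.33],
    [[0,0.11,1.4],[0,0,0],0.33],
    [[0,0.11,1.4],[0,0,0],0.33],
    [[0,0.11,1.4],[0,0,0],0.0],
    [[0,0.11,1.4],[0,0,0],0.0],
    [[0,0.11,1.4],[0,0,0],0.0],
    [[0,0.11,1.4],[0,0,0],0.0]
  ],
  "grip_force": 15
}}

```text
time: 2.3
position: [452.3, 23.5, 104.7]
tcp_rot: [-2.32, -2.114, 0.004]
force: [-9.3, 4.9, 7.2]
opening: 0.126
grasp_force: 15.0
```

Run:
```python
from h import *
st()
# bar arc relative to start: tool units (y=dx, z=-dz)
b0=lidpt([[-242,0,12]],0)[0]
for a in np.arange(.1,1.41,.1):
    d=(lidpt([[-242,0,12]],a)[0]-b0)/40;print(round(a,2),[0,round(d[0],2),round(-d[2],2)])
```

```text
t 2.3 ch [-139.782    2.502  104.694] F [-9.314  4.895  7.165] op 0.1257534894352824 g 15.044084340333939
0.1 [0, np.float64(0.06), np.float64(-0.6)]
0.2 [0, np.float64(0.18), np.float64(-1.2)]
0.3 [0, np.float64(0.36), np.float64(-1.77)]
0.4 [0, np.float64(0.59), np.float64(-2.33)]
0.5 [0, np.float64(0.88), np.float64(-2.86)]
0.6 [0, np.float64(1.23), np.float64(-3.36)]
0.7 [0, np.float64(1.62), np.float64(-3.83)]
0.8 [0, np.float64(2.05), np.float64(-4.25)]
0.9 [0, np.float64(2.52), np.float64(-4.63)]
1.0 [0, np.float64(3.03), np.float64(-4.95)]
1.1 [0, np.float64(3.57), np.float64(-5.23)]
1.2 [0, np.float64(4.14), np.float64(-5.45)]
1.3 [0, np.float64(4.72), np.float64(-5.61)]
1.4 [0, np.float64(5.32), np.float64(-5.71)]
```

Emit:
{"name": "servo_tool", "arguments": {
  "rows": [
    [[0,0.02,-0.3],[0,0,0],0.0],
    [[0,0.06,-0.7],[0,0,0],0.0],
    [[0,0.15,-1.1],[0,0,0],0.0],
    [[0,0.27,-1.5],[0,0,0],0.0],
    [[0,0.42,-1.92],[0,0,0],0.0],
    [[0,0.59,-2.33],[0,0,0],0.0],
    [[0,0.8,-2.72],[0,0,0],0.0],
    [[0,1.0,-3.04],[0,0,0],0.0],
    [[0,1.23,-3.36],[0,0,0],0.0],
    [[0,1.23,-3.36],[0,0,0],0.0]
  ]
}}

```text
time: 3.13
position: [502.7, 17.1, 241.5]
tcp_rot: [2.321, 2.115, -0.004]
force: [-15.3, -8.9, 9.3]
opening: 0.124
grasp_force: 14.9
```

Run:
```python
from h import *
st()
```

```text
t 3.1333 ch [-88.945   0.894 241.545] F [-15.34   -8.91    9.332] op 0.12427916616078717 g 14.915459901094437
```

Emit:
{"name": "servo_tool", "arguments": {
  "rows": [
    [[0,0.15,-0.26],[0,0,0],0.0],
    [[0,0.35,-0.49],[0,0,0],0.0],
    [[0,0.56,-0.7],[0,0,0],0.0],
    [[0,0.78,-0.91],[0,0,0],0.0],
    [[0,1.0,-1.1],[0,0,0],0.0],
    [[0,1.25,-1.29],[0,0,0],0.0],
    [[0,1.5,-1.45],[0,0,0],0.0],
    [[0,1.75,-1.6],[0,0,0],0.0],
    [[0,2.0,-1.75],[0,0,0],0.0],
    [[0,2.3,-1.88],[0,0,0],0.0]
  ]
}}

```text
time: 3.97
position: [593.7, 6.5, 314.7]
tcp_rot: [2.322, 2.112, -0.009]
force: [-7.0, -20.4, -1.2]
opening: 0.124
grasp_force: 14.9
```

Emit:
{"name": "servo_tool", "arguments": {
  "rows": [
    [[0,0.28,-0.12],[0,0,0],0.0],
    [[0,0.57,-0.22],[0,0,0],0.0],
    [[0,0.85,-0.3],[0,0,0],0.0],
    [[0,1.15,-0.38],[0,0,0],0.0],
    [[0,1.4,-0.43],[0,0,0],0.0],
    [[0,1.4,-0.43],[0,0,0],0.0],
    [[0,1.4,-0.43],[0,0,0],0.0]
  ]
}}

```text
time: 4.55
position: [650.3, 0.7, 332.4]
tcp_rot: [2.321, 2.109, -0.006]
force: [-1.2, -18.3, -0.8]
opening: 0.124
grasp_force: 15.0
```

Run:
```python
from h import *
st();print(sense()["q"]);print(lidpt([[-242,0,12]],1.3),lidpt([[-242,0,12]],1.35))
```

```text
t 4.55 ch [ 59.539  -1.755 332.379] F [ -1.246 -18.308  -0.761] op 0.12362982779908444 g 14.997107237577438
[-0.068  0.47   1.243 -0.007  1.428  0.029]
[[ 46.828   0.    326.391]] [[ 58.709   0.    328.753]]
```

Emit:
{"name": "servo_tool", "arguments": {
  "rows": [
    [[-0.12,0,0],[0,0,0],0.0],
    [[-0.12,0,0],[0,0,0],0.45],
    [[-0.12,0,0],[0,0,0],0.45],
    [[-0.12,0,0],[0,0,0],0.45],
    [[-0.12,0,-1],[0,0,0],0.45],
    [[-0.12,-1,-1.6],[0,0,0],0.45],
    [[-2,-2,-1.6],[0,0,0],0.45],
    [[-3,-2,-1.6],[0,0,0],0.45],
    [[-4,-1.5,-1.6],[0,0,0],0.45],
    [[-5.5,-1.4,-1.6],[0,0,0],0.45]
  ]
}}

```text
time: 5.38
position: [573.8, -153.9, 395.9]
tcp_rot: [2.32, 2.116, 0.001]
force: [1.7, -0.4, 0.6]
opening: 0.452
grasp_force: 0.0
```

Run:
```python
from h import *
st()
s=vision.grab_frame("side")[:,:,::-1][100:330,200:480];t=vision.grab_frame("top")[:,:,::-1][130:360,200:480]
cv2.imwrite("pics/l1.png",cv2.resize(np.hstack([s,t]),None,fx=1.42,fy=1.42,interpolation=cv2.INTER_CUBIC))
for a in (1.25,1.3,1.35,1.4):
  X=[[-200,90,0],[-200,-122,0],[-242,45,12],[-242,-45,12]]
  print(a,(proj("side",W(p0,lidpt(X,a)))-[200,100]).round()*1.42)
  print((((proj("top",W(p0,lidpt(X,a)))-[200,130])+[280,0])*1.42).round())
```

```text
t 5.3833 ch [  -2.252 -162.848  395.916] F [ 1.73  -0.419  0.56 ] op 0.4518141703912822 g 0.0
1.25 [[103.66  51.12]
 [255.6   92.3 ]
 [133.48  34.08]
 [198.8   51.12]]
[[485.  74.]
 [661.  92.]
 [518.  67.]
 [597.  75.]]
1.3 [[106.5   45.44]
 [258.44  85.2 ]
 [136.32  26.98]
 [203.06  44.02]]
[[486.  66.]
 [662.  83.]
 [519.  57.]
 [598.  64.]]
1.35 [[110.76  39.76]
 [261.28  79.52]
 [140.58  19.88]
 [205.9   36.92]]
[[487.  58.]
 [663.  75.]
 [520.  46.]
 [599.  54.]]
1.4 [[113.6   34.08]
 [264.12  73.84]
 [144.84  14.2 ]
 [208.74  29.82]]
[[488.  49.]
 [664.  66.]
 [522.  36.]
 [600.  43.]]
```

View pics/l1.png

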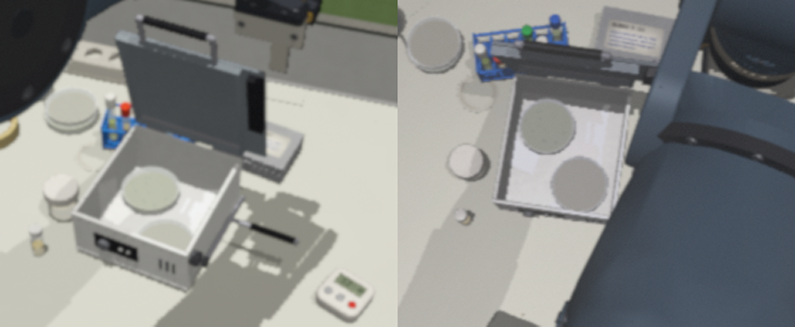

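The lid stands at about 1.36. In the side crop the handle sleeve runs from (245,222) to (297,241), and in the top crop the chamber rim corners are about (496,206), (613,217), (630,84) and (516,74). I'll refit.

Run:
```python
from h import *
top=np.array([(496,206),(613,217)])/1.42+[-80,130]
side=np.array([(79,215),(187,263)])/1.42+[200,100]
Cc=np.array([[-100,90,90],[-100,-90,90.]])
hs=np.array([(245,221),(297,240)])/1.42+[200,100]
Hc=lambda a:np.array([[-85+90*np.cos(a),-142,70+90*np.sin(a)],[-85+90*np.cos(a),-208,70+90*np.sin(a)]])
lt=np.array([(281,181),(380,189),(369,285),(266,275.)]);L=np.array([[0,90,18],[0,-122,18],[-200,-122,18],[-200,90,18.]])
ht=[(220+308/1.9,150+172/1.9),(220+370/1.9,150+183/1.9)]
f=lambda p:np.concatenate([(proj("top",W(p,Cc))-top).ravel(),(proj("side",W(p,Cc))-side).ravel(),(proj("top",W(p,lidpt(L,0)))-lt).ravel()])
r=least_squares(f,[590,8,-.1],loss="soft_l1");print(r.x,r.fun)
g=lambda q:np.concatenate([(proj("side",W(r.x,Hc(q[0])+[q[1],q[2],0]))-hs).ravel(),(proj("top",W(r.x,Hc(q[0])+[q[1],q[2],0]))-ht).ravel()])
r2=least_squares(g,[0,0,0]);print(r2.x,r2.fun)
for u in hs: 
    q=ray("side",u,70);print("side",q,C(q))
for u in ht: 
    q=ray("top",u,70);print("top",q,C(q))
```

```text
[591.577   6.619  -0.1  ] [-1.932 -0.43   2.578  1.84  -5.705  0.724  2.085 -4.654 -1.576 -1.15
 -0.09   1.319  1.585  0.544  0.1   -1.487]
[ 0.051 -6.851  2.022] [ 2.957  1.375 -2.054 -1.876  0.267  1.555 -1.    -0.783]
side [ 581.19 -125.28   70.  ] [   2.411 -133.634   70.   ]
side [ 569.442 -202.695   70.   ] [  -2.098 -211.805   70.   ]
top [ 579.982 -132.407   70.   ] [   1.87  -140.842   70.   ]
top [ 568.368 -201.003   70.   ] [  -3.324 -210.22    70.   ]
```

```bash
sed -i 's/^p0=.*/p0=np.array([591.5,7.0,-0.12])/' h.py
python3 - <<'E'
from h import *
st();move([4,-185,140])
E
```

```text
t 5.4833 ch [   2.313 -165.367  394.668] F [ 0.177  1.007 -0.439] op 0.450167494830564 g 0.0
shift [-0.483  0.031  6.367] turn [0.001 0.013 0.212]
```

Emit:
{"name": "servo_tool", "arguments": {
  "rows": [
    [[-0.48,0.03,1],[0,0,0.21],0.45],
    [[-0.48,0.03,2],[0,0,0.21],0.45],
    [[-0.48,0.03,3],[0,0,0.21],0.45],
    [[-0.48,0.03,4],[0,0,0.21],0.45],
    [[-0.48,0.03,5],[0,0,0.21],0.45],
    [[-0.48,0.03,6],[0,0,0.21],0.45],
    [[-0.48,0.03,6.37],[0,0,0.21],0.45],
    [[-0.48,0.03,6.37],[0,0,0.21],0.45]
  ]
}}

```text
time: 6.15
position: [572.4, -170.7, 136.0]
tcp_rot: [-2.341, -2.087, 0.005]
force: [0.1, 0.8, -0.6]
opening: 0.45
grasp_force: 0.0
```

Run:
```python
from h import *
st();move([4,-185,70])
print(projw(W(p0,[[5,-142,70],[5,-208,70],[-100,-90,90],[100,-90,90],[-85,-111,70],[56,-111,70]])))
cv2.imwrite("pics/w3.png",vision.grab_frame("wrist")[:,:,::-1])
```

```text
t 6.15 ch [   2.345 -178.703  136.037] F [ 0.126  0.75  -0.587] op 0.4495788568508247 g 0.0
shift [-0.16   0.051  1.65 ] turn [-0.061 -0.015  0.051]
[[317.539 213.67 ]
 [316.578 313.88 ]
 [129.596 132.378]
 [490.739 133.69 ]
 [168.23  164.214]
 [405.632 163.139]]
```

View pics/w3.png

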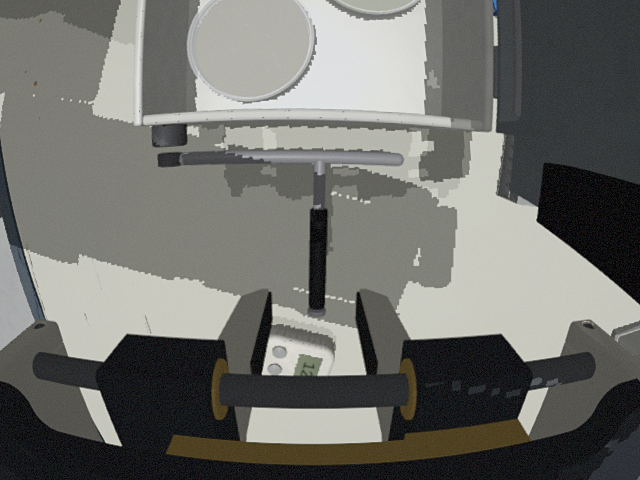

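The wrist picture shows the sleeve from (318,209) to (316,310) and the rod from the pivot (168,160) to the tip (402,158), within 5 px of the model. I'll descend and grip.

Emit:
{"name": "servo_tool", "arguments": {
  "rows": [
    [[-0.12,0.05,0.8],[0,0,0],0.45],
    [[-0.12,0.05,1.6],[0,0,0],0.45],
    [[-0.12,0.05,1.65],[0,0,0],0.45],
    [[-0.12,0.05,1.65],[0,0,0],0.0],
    [[-0.12,0.05,1.65],[0,0,0],0.0],
    [[-0.12,0.05,1.65],[0,0,0],0.0],
    [[-0.12,0.05,1.65],[0,0,0],0.0],
    [[-0.12,0.05,1.65],[0,0,0],0.0]
  ],
  "grip_force": 10
}}

```text
time: 6.87
position: [575.6, -177.1, 74.9]
tcp_rot: [2.345, 2.09, -0.0]
force: [-11.4, 1.4, 0.4]
opening: 0.142
grasp_force: 5.7
```

Run:
```python
from h import *
st()
for a in np.arange(.1,1.2,.1): print(round(a,1),"y,z",np.round([90*(np.cos(a)-1)/40,-90*np.sin(a)/40],2))
```

```text
t 6.8667 ch [   6.221 -184.69    74.895] F [-11.372   1.361   0.397] op 0.1419402459688847 g 5.675204247236252
0.1 y,z [-0.01 -0.22]
0.2 y,z [-0.04 -0.45]
0.3 y,z [-0.1  -0.66]
0.4 y,z [-0.18 -0.88]
0.5 y,z [-0.28 -1.08]
0.6 y,z [-0.39 -1.27]
0.7 y,z [-0.53 -1.45]
0.8 y,z [-0.68 -1.61]
0.9 y,z [-0.85 -1.76]
1.0 y,z [-1.03 -1.89]
1.1 y,z [-1.23 -2.01]
```

Emit:
{"name": "servo_tool", "arguments": {
  "rows": [
    [[0,-0.04,-0.22],[0,0,0],0.0],
    [[0,-0.07,-0.45],[0,0,0],0.0],
    [[0,-0.13,-0.66],[0,0,0],0.0],
    [[0,-0.21,-0.88],[0,0,0],0.0],
    [[0,-0.31,-1.08],[0,0,0],0.0],
    [[0,-0.42,-1.27],[0,0,0],0.0],
    [[0,-0.56,-1.45],[0,0,0],0.0],
    [[0,-0.71,-1.61],[0,0,0],0.0],
    [[0,-0.8,-1.69],[0,0,0],0.0],
    [[0,-0.8,-1.69],[0,0,0],0.0]
  ]
}}

```text
time: 7.7
position: [546.4, -173.8, 145.1]
tcp_rot: [2.34, 2.084, 0.008]
force: [7.4, 1.8, 9.3]
opening: 0.115
grasp_force: 10.0
```

Run:
```python
from h import *
st()
for a in (.75,.8,.85,.9): print(a,projw(W(p0,[[-85+141*np.cos(a),-111,70+141*np.sin(a)],[-85+90*np.cos(a),-142,70+90*np.sin(a)],[-85,-111,70]])).ravel())
cv2.imwrite("pics/w4.png",vision.grab_frame("wrist")[:,:,::-1])
```

```text
t 7.7 ch [ -23.152 -184.87   145.127] F [7.425 1.793 9.311] op 0.11454688739452533 g 9.958213716745377
0.75 [430.692 166.715 320.633 225.993 209.243 151.089]
0.8 [421.548 167.63  313.656 227.849 209.243 151.089]
0.85 [410.522 168.556 306.044 229.683 209.243 151.089]
0.9 [397.421 169.504 297.813 231.481 209.243 151.089]
```

View pics/w4.png

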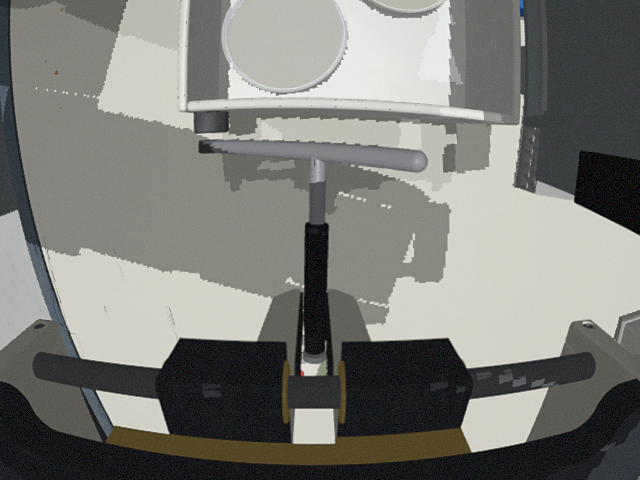

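The rod is up at about 0.78 (tip at (426,160)), and the handle is held at (315,290). I'll let it settle, then raise it a little more.

Emit:
{"name": "servo_tool", "arguments": {
  "rows": [
    [[0,0,0],[0,0,0],0.0],
    [[0,0,0],[0,0,0],0.0],
    [[0,0,0],[0,0,0],0.0]
  ],
  "grip_force": 20
}}

```text
time: 8.0
position: [546.6, -173.8, 144.5]
tcp_rot: [2.341, 2.085, 0.008]
force: [8.2, 1.7, 9.2]
opening: 0.111
grasp_force: 20.0
```

Run:
```python
from h import *
st()
```

```text
t 8.0 ch [ -22.935 -184.87   144.494] F [8.218 1.656 9.19 ] op 0.11113740287684953 g 19.953909516334534
```

Emit:
{"name": "servo_tool", "arguments": {
  "rows": [
    [[0,0.02,-0.12],[0,0,0],0.0],
    [[0,0.02,-0.12],[0,0,0],0.0],
    [[0,0.02,-0.12],[0,0,0],0.4],
    [[0,0.02,-0.12],[0,0,0],0.4],
    [[0,0.02,-0.12],[0,0,0],0.4],
    [[0,0,-1],[0,0,0],0.4],
    [[0,0,-2],[0,0,0],0.4],
    [[0,0,-3],[0,0,0],0.4],
    [[0,0,-4],[0,0,0],0.4],
    [[0,0,-5],[0,0,0],0.4]
  ]
}}

```text
time: 8.83
position: [543.3, -173.3, 343.2]
tcp_rot: [-2.346, -2.089, 0.0]
force: [0.1, 0.6, -0.6]
opening: 0.401
grasp_force: 0.0
```

Run:
```python
from h import *
st();move([55,0,410])
s=vision.grab_frame("side")[:,:,::-1]
cv2.imwrite("pics/s5.png",cv2.resize(s[90:310,230:430],None,fx=2.7,fy=2.7,interpolation=cv2.INTER_CUBIC))
```

```text
t 8.8333 ch [ -26.302 -184.826  343.188] F [ 0.141  0.559 -0.555] op 0.40057154841380277 g 0.0
shift [ 4.611  2.053 -1.671] turn [-0.004  0.     0.044]
```

View pics/s5.png

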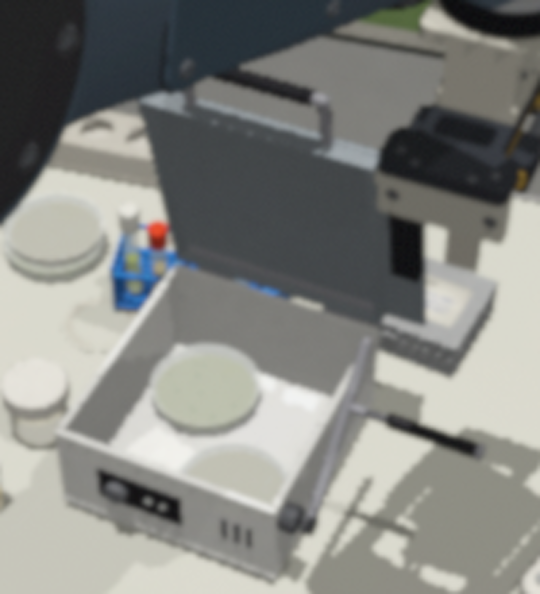

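The rod stands up with its tip near (370,345) in the crop, and the lid is still at about 1.36. Back to the bar, at the place where I let it go: world (650, 1, 332).

Run:
```python
from h import *
b=C([650.3,0.7,332.4]);print(b);move(b+[0,0,70])
for a in(.75,.8,.85,.9):print(a,(proj("side",W(p0,[[-85+141*np.cos(a),-111,70+141*np.sin(a)],[-85,-111,70]]))-[230,90])*2.7)
```

```text
[ 59.131   0.784 332.4  ]
shift [ 4.64   2.119 -1.264] turn [0.099 0.028 0.044]
0.75 [[371.086 338.662]
 [311.028 526.72 ]]
0.8 [[368.919 338.354]
 [311.028 526.72 ]]
0.85 [[366.577 338.523]
 [311.028 526.72 ]]
0.9 [[364.064 339.176]
 [311.028 526.72 ]]
```

Emit:
{"name": "servo_tool", "arguments": {
  "rows": [
    [[0,0,-0.9],[0,0,0],0.4],
    [[0,0.3,-1.6],[0,0,0],0.4],
    [[1,1,-1.6],[0,0,0],0.4],
    [[2,2,-1.6],[0,0,0],0.4],
    [[3,2.12,-1.6],[0,0,0],0.4],
    [[4,2.12,-1.6],[0,0,0],0.4],
    [[4.64,2.12,-1.6],[0,0,0],0.4],
    [[4.64,2.12,-1.4],[0,0,0],0.4],
    [[4.64,2.12,-1.26],[0,0,0],0.4],
    [[4.64,2.12,-1.26],[0,0,0],0.4]
  ]
}}

```text
time: 9.72
position: [649.0, 0.8, 389.7]
tcp_rot: [-2.344, -2.089, 0.004]
force: [0.6, -0.1, -0.0]
opening: 0.396
grasp_force: 0.0
```

Run:
```python
from h import *
st();move([59.1,.8,332.4]);
print(projw(W(p0,lidpt([[-242,-45,12],[-242,45,12]],1.36))))
cv2.imwrite("pics/w6.png",vision.grab_frame("wrist")[:,:,::-1])
```

```text
t 9.7167 ch [ 57.833   0.689 389.743] F [ 0.581 -0.14  -0.009] op 0.39603159443882363 g 0.0
shift [0.003 0.036 1.433] turn [-0.026  0.006  0.047]
[[316.988 339.448]
 [318.35  202.548]]
```

View pics/w6.png

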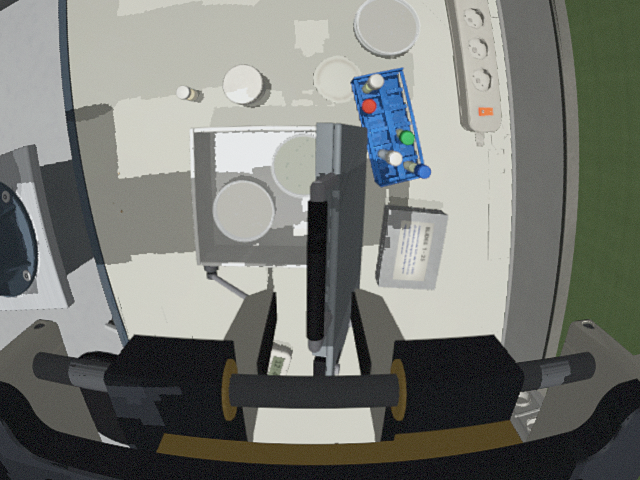

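The bar runs along column 316 between the fingers. I'll descend and grip.

Emit:
{"name": "servo_tool", "arguments": {
  "rows": [
    [[0,0,0.8],[0,0,0],0.4],
    [[0,0,1.42],[0,0,0],0.4],
    [[0,0,1.42],[0,0,0],0.4],
    [[0,0,1.42],[0,0,0],0.0],
    [[0,0,1.42],[0,0,0],0.0],
    [[0,0,1.42],[0,0,0],0.0],
    [[0,0,1.42],[0,0,0],0.0],
    [[0,0,1.42],[0,0,0],0.0]
  ],
  "grip_force": 20
}}

```text
time: 10.43
position: [649.7, 1.0, 336.2]
tcp_rot: [2.345, 2.089, 0.002]
force: [-1.3, -1.3, 4.2]
opening: 0.122
grasp_force: 20.0
```

Run:
```python
from h import *
st()
b=lidpt([[-242,0,12]],1.36)[0]
for a in np.arange(1.3,.6,-.05):
    d=(lidpt([[-242,0,12]],a)[0]-b)/40;print(round(a,2),np.round([d[0],-d[2]],2))
```

```text
t 10.4333 ch [ 58.542   1.012 336.187] F [-1.277 -1.32   4.157] op 0.12248079874091548 g 19.99755620956421
1.3 [-0.36  0.07]
1.25 [-0.65  0.14]
1.2 [-0.94  0.23]
1.15 [-1.22  0.33]
1.1 [-1.5   0.45]
1.05 [-1.78  0.58]
1.0 [-2.04  0.73]
0.95 [-2.3   0.88]
0.9 [-2.55  1.05]
0.85 [-2.79  1.24]
0.8 [-3.03  1.43]
0.75 [-3.25  1.64]
0.7 [-3.46  1.85]
0.65 [-3.66  2.08]
```

Emit:
{"name": "servo_tool", "arguments": {
  "rows": [
    [[0,-0.3,0.06],[0,0,0],0.0],
    [[0,-0.59,0.12],[0,0,0],0.0],
    [[0,-0.88,0.21],[0,0,0],0.0],
    [[0,-1.16,0.31],[0,0,0],0.0],
    [[0,-1.44,0.43],[0,0,0],0.0],
    [[0,-1.72,0.56],[0,0,0],0.0],
    [[0,-1.98,0.71],[0,0,0],0.0],
    [[0,-2.24,0.86],[0,0,0],0.0],
    [[0,-2.49,1.03],[0,0,0],0.0],
    [[0,-2.49,1.03],[0,0,0],0.0]
  ]
}}

```text
time: 11.27
position: [549.2, 14.1, 292.5]
tcp_rot: [-2.343, -2.088, -0.002]
force: [4.1, 8.7, -8.7]
opening: 0.124
grasp_force: 20.0
```

Emit:
{"name": "servo_tool", "arguments": {
  "rows": [
    [[0,0,0],[0,0,0],0.0],
    [[0,0,0],[0,0,0],0.0]
  ]
}}

```text
time: 11.43
position: [550.4, 14.0, 293.3]
tcp_rot: [-2.344, -2.089, -0.002]
force: [2.5, 8.6, -6.2]
opening: 0.123
grasp_force: 20.0
```

Run:
```python
from h import *
st()
```

```text
t 11.4333 ch [-41.678   2.002 293.253] F [ 2.465  8.564 -6.164] op 0.12346471437732504 g 19.99461740255356
```

Emit:
{"name": "servo_tool", "arguments": {
  "rows": [
    [[0,-0.12,0.09],[0,0,0],0.0],
    [[0,-0.24,0.19],[0,0,0],0.0],
    [[0,-0.36,0.28],[0,0,0],0.0],
    [[0,-0.43,0.34],[0,0,0],0.0],
    [[0,-0.48,0.38],[0,0,0],0.0],
    [[0,-0.48,0.38],[0,0,0],0.0],
    [[0,-0.48,0.38],[0,0,0],0.0]
  ]
}}

```text
time: 12.02
position: [531.7, 16.4, 278.0]
tcp_rot: [-2.344, -2.089, -0.004]
force: [4.4, 10.2, -8.7]
opening: 0.121
grasp_force: 20.0
```

Emit:
{"name": "servo_tool", "arguments": {
  "rows": [
    [[0,-0.02,0.02],[0,0,0],0.0],
    [[0,-0.045,0.04],[0,0,0],0.0],
    [[0,-0.045,0.04],[0,0,0],0.0]
  ]
}}

```text
time: 12.27
position: [530.2, 16.6, 276.7]
tcp_rot: [-2.345, -2.089, -0.005]
force: [7.0, 10.6, -8.7]
opening: 0.12
grasp_force: 20.0
```

Run:
```python
from h import *
st()
```

```text
t 12.2667 ch [-61.995   2.183 276.672] F [ 7.042 10.634 -8.737] op 0.11992977360484142 g 19.992574453353882
```

Emit:
{"name": "servo_tool", "arguments": {
  "rows": [
    [[0,-0.02,0.02],[0,0,0],0.0],
    [[0,-0.045,0.042],[0,0,0],0.0],
    [[0,-0.045,0.042],[0,0,0],0.0]
  ]
}}

```text
time: 12.52
position: [528.4, 16.8, 275.0]
tcp_rot: [-2.345, -2.089, -0.005]
force: [6.9, 10.3, -7.7]
opening: 0.124
grasp_force: 20.0
```

Emit:
{"name": "servo_tool", "arguments": {
  "rows": [
    [[0,-0.02,0.02],[0,0,0],0.0],
    [[0,-0.045,0.042],[0,0,0],0.0],
    [[0,-0.045,0.042],[0,0,0],0.0]
  ]
}}

```text
time: 12.77
position: [526.7, 17.1, 273.3]
tcp_rot: [-2.345, -2.089, -0.006]
force: [7.8, 10.6, -9.0]
opening: 0.119
grasp_force: 20.0
```

Emit:
{"name": "servo_tool", "arguments": {
  "rows": [
    [[0,-0.02,0.02],[0,0,0],0.0],
    [[0,-0.045,0.042],[0,0,0],0.0],
    [[0,-0.045,0.042],[0,0,0],0.0]
  ]
}}

```text
time: 13.02
position: [525.0, 17.3, 271.7]
tcp_rot: [-2.345, -2.089, -0.006]
force: [6.8, 10.1, -8.8]
opening: 0.121
grasp_force: 20.0
```

Emit:
{"name": "servo_tool", "arguments": {
  "rows": [
    [[0,-0.02,0.02],[0,0,0],0.0],
    [[0,-0.035,0.035],[0,0,0],0.0],
    [[0,-0.035,0.035],[0,0,0],0.0]
  ]
}}

```text
time: 13.27
position: [524.2, 17.4, 270.9]
tcp_rot: [2.345, 2.09, 0.008]
force: [8.1, 10.9, -5.6]
opening: 0.12
grasp_force: 20.0
```

Contact felt: Fz went from -8.8 to -5.6. I'll relax the side forces and let go.

Emit:
{"name": "servo_tool", "arguments": {
  "rows": [
    [[0.03,0.0,0.01],[0,0,0],0.0],
    [[0.06,0.02,0.03],[0,0,0],0.0],
    [[0.06,0.02,0.04],[0,0,0],0.0]
  ]
}}

```text
time: 13.52
position: [524.1, 17.8, 270.2]
tcp_rot: [2.345, 2.089, -0.0]
force: [-5.3, -1.7, 12.8]
opening: 0.123
grasp_force: 20.0
```

Emit:
{"name": "servo_tool", "arguments": {
  "rows": [
    [[0,0,0],[0,0,0],0.3],
    [[0,0,0],[0,0,0],0.3],
    [[0,0,0],[0,0,0],0.3],
    [[0,0,0],[0,0,0],0.3]
  ]
}}

```text
time: 13.85
position: [523.9, 18.1, 268.8]
tcp_rot: [-2.346, -2.09, 0.0]
force: [-0.1, -0.0, -0.1]
opening: 0.293
grasp_force: 0.0
```

Run:
```python
from h import *
st()
for n in ("side",):
    s=vision.grab_frame(n)[:,:,::-1]
    cv2.imwrite("pics/s7.png",cv2.resize(s[90:310,230:430],None,fx=2.7,fy=2.7,interpolation=cv2.INTER_CUBIC))
```

```text
t 13.85 ch [-68.442   2.949 268.769] F [-0.115 -0.017 -0.148] op 0.29313556571332466 g 0.0
```

View pics/s7.png

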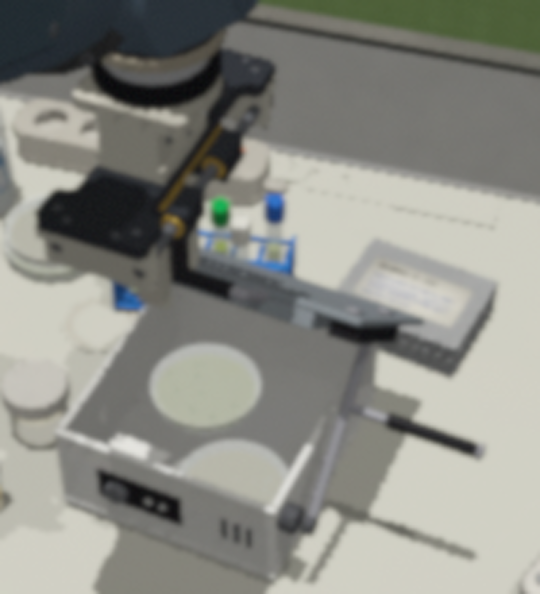

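The lid rests on the rod tip and the arm is free of the bar. Back to the handle: up, across, down.

Emit:
{"name": "servo_tool", "arguments": {
  "rows": [
    [[0,0,-0.8],[0,0,0],0.35],
    [[0,0,-1.6],[0,0,0],0.4],
    [[0,0,-2.4],[0,0,0],0.4],
    [[-1,0.4,-2.6],[0,0,0],0.4],
    [[-2,0.8,-2.6],[0,0,0],0.4],
    [[-3,1.1,-2.6],[0,0,0],0.4],
    [[-4,1.13,-2.6],[0,0,0],0.4],
    [[-4.7,1.13,-2.6],[0,0,0],0.4],
    [[-4.7,1.13,-2.0],[0,0,0],0.4],
    [[-4.7,1.13,-1.6],[0,0,0],0.4]
  ]
}}

```text
time: 14.73
position: [546.8, -175.6, 331.6]
tcp_rot: [-2.349, -2.086, 0.0]
force: [-0.3, 0.2, -0.6]
opening: 0.4
grasp_force: 0.0
```

Emit:
{"name": "servo_tool", "arguments": {
  "rows": [
    [[0,0,0.7],[0,0,0],0.4],
    [[0,0,1.5],[0,0,0],0.4],
    [[0,0,2.3],[0,0,0],0.4],
    [[0,0,3],[0,0,0],0.4],
    [[0,0,3.3],[0,0,0],0.4],
    [[0,0,3.3],[0,0,0],0.4]
  ]
}}

```text
time: 15.23
position: [545.9, -173.3, 197.7]
tcp_rot: [-2.342, -2.086, 0.004]
force: [-0.1, 0.4, 1.0]
opening: 0.395
grasp_force: 0.0
```

Run:
```python
from h import *
st()
for a in(.75,.8,.85,.9):print(a,projw(W(p0,[[-85+90*np.cos(a),-142,70+90*np.sin(a)],[-85+90*np.cos(a),-208,70+90*np.sin(a)]])).ravel())
im=vision.grab_frame("wrist").mean(2)
for r in(240,260,280): print(r,im[r,280:350:2].astype(int))
```

```text
t 15.2333 ch [ -23.731 -184.46   197.689] F [-0.052  0.371  1.045] op 0.39459320496906003 g 0.0
0.75 [320.738 203.963 319.575 305.772]
0.8 [315.347 205.015 314.652 308.035]
0.85 [309.523 206.045 309.358 310.225]
0.9 [303.281 207.049 303.707 312.326]
240 [134 138 138 140 141 139 140 139 135 141 139 140  86  10  29  14  24  21
  22  19   2  57 146 140 137 137 140 139 140 143 140 136 139 138 142]
260 [139 137 142 136 142 141 139 139 137 139 139 141  64  16  16  31  36  29
  14  22  16 110 141 141 138 140 141 138 139 137 135 137 141 138 140]
280 [211 212 212 213 214 217 196 158 214 218 135 156  60  19  19  22  31  19
  22  26  25 139 142 139 135 138 139 140 139 142 138 140 141 141 142]
```

Emit:
{"name": "servo_tool", "arguments": {
  "rows": [
    [[0,0,0.7],[0,0,0],0.4],
    [[0,0,1.4],[0,0,0],0.4],
    [[0,0,1.4],[0,0,0],0.3],
    [[0,0,1.4],[0,0,0],0.16],
    [[0,0,1.4],[0,0,0],0.16],
    [[0,0,1.4],[0,0,0],0.16],
    [[0,0,1.4],[0,0,0],0.16]
  ],
  "grip_force": 8
}}

```text
time: 15.87
position: [547.3, -174.1, 146.3]
tcp_rot: [2.345, 2.089, 0.0]
force: [-3.2, -0.7, 0.3]
opening: 0.163
grasp_force: 1.6
```

Emit:
{"name": "servo_tool", "arguments": {
  "rows": [
    [[0,-0.03,0],[0,0,0],0.16],
    [[0,-0.06,0],[0,0,0],0.16],
    [[0,-0.06,0],[0,0,0],0.16]
  ]
}}

```text
time: 16.12
position: [545.0, -173.6, 145.3]
tcp_rot: [2.345, 2.089, 0.001]
force: [0.2, 0.2, 0.4]
opening: 0.161
grasp_force: 0.0
```

Emit:
{"name": "servo_tool", "arguments": {
  "rows": [
    [[0,-0.03,0],[0,0,0],0.16],
    [[0,-0.06,0],[0,0,0],0.16],
    [[0,-0.06,0],[0,0,0],0.16]
  ]
}}

```text
time: 16.37
position: [542.7, -173.3, 145.0]
tcp_rot: [2.345, 2.089, 0.001]
force: [1.3, -0.0, -0.4]
opening: 0.162
grasp_force: 0.9
```

Emit:
{"name": "servo_tool", "arguments": {
  "rows": [
    [[0,-0.015,0],[0,0,0],0.16],
    [[0,-0.03,0],[0,0,0],0.16],
    [[0,-0.03,0],[0,0,0],0.16]
  ]
}}

```text
time: 16.62
position: [542.2, -173.3, 145.3]
tcp_rot: [2.344, 2.088, 0.003]
force: [6.5, 0.5, -0.7]
opening: 0.164
grasp_force: 3.0
```

Emit:
{"name": "servo_tool", "arguments": {
  "rows": [
    [[0,-0.015,0],[0,0,0],0.16],
    [[0,-0.03,0],[0,0,0],0.16],
    [[0,-0.03,0],[0,0,0],0.16]
  ]
}}

```text
time: 16.87
position: [541.7, -173.4, 145.6]
tcp_rot: [2.343, 2.087, 0.004]
force: [8.6, 0.0, 0.4]
opening: 0.167
grasp_force: 4.2
```

Emit:
{"name": "servo_tool", "arguments": {
  "rows": [
    [[0,-0.015,0],[0,0,0],0.16],
    [[0,-0.03,0],[0,0,0],0.16],
    [[0,-0.03,0],[0,0,0],0.16]
  ]
}}

```text
time: 17.12
position: [540.9, -173.3, 145.9]
tcp_rot: [2.342, 2.086, 0.005]
force: [10.4, -0.1, 1.3]
opening: 0.167
grasp_force: 4.9
```

Emit:
{"name": "servo_tool", "arguments": {
  "rows": [
    [[0,-0.015,0],[0,0,0],0.16],
    [[0,-0.03,0],[0,0,0],0.16],
    [[0,-0.03,0],[0,0,0],0.16]
  ],
  "grip_force": 25
}}

```text
time: 17.37
position: [539.7, -173.1, 145.9]
tcp_rot: [2.342, 2.086, 0.005]
force: [9.4, -0.7, 0.3]
opening: 0.161
grasp_force: 4.6
```

Emit:
{"name": "servo_tool", "arguments": {
  "rows": [
    [[0,-0.015,0],[0,0,0],0.16],
    [[0,-0.03,0],[0,0,0],0.16],
    [[0,-0.03,0],[0,0,0],0.16]
  ]
}}

```text
time: 17.62
position: [537.6, -172.8, 145.4]
tcp_rot: [2.344, 2.088, 0.003]
force: [6.3, -0.7, 1.8]
opening: 0.16
grasp_force: 2.7
```

```bash
cat >> h.py <<'E'
def handle(): # fitted rod angle from dark sleeve column in the wrist picture
    st();im=vision.grab_frame("wrist").mean(2)
    A=np.arange(.6,1.3,.01);X=lambda y:projw(W(p0,np.c_[-85+90*np.cos(A),0*A+y,70+90*np.sin(A)]))
    out=[]
    for y in(-148,-158):
        uv=X(y);r=int(uv[len(A)//3,1]);row=im[r-3:r+4].mean(0);c=np.where(row[240:400]<60)[0]+240
        out.append((r,c.min(),c.max(),np.interp(-(c.min()+c.max())/2,-uv[:,0],A).round(3)))
    print(out)
E
python3 -c "
from h import *
handle()"
```

```text
t 17.6167 ch [ -32.015 -184.934  145.438] F [ 6.31  -0.722  1.759] op 0.16046656840907123 g 2.73600272834301Traceback (most recent call last):
  File "<string>", line 3, in <module>
    handle()
    ~~~~~~^^
  File "h.py", line 42, in handle
    out.append((r,c.min(),c.max(),np.interp(-(c.min()+c.max())/2,-uv[:,0],A).round(3)))
                  ~~~~~^^
    return umr_minimum(a, axis, None, out, keepdims, initial, where)
ValueError: zero-size array to reduction operation minimum which has no identity
```

Emit:
{"name": "servo_tool", "arguments": {
  "rows": [
    [[0,-0.01,0],[0,0,0],0.16],
    [[0,-0.025,0],[0,0,0],0.16],
    [[0,-0.025,0],[0,0,0],0.16]
  ]
}}

```text
time: 17.92
position: [536.2, -172.6, 145.2]
tcp_rot: [2.345, 2.089, 0.002]
force: [4.4, -0.1, 0.7]
opening: 0.157
grasp_force: 2.4
```

Emit:
{"name": "servo_tool", "arguments": {
  "rows": [
    [[0,-0.01,0],[0,0,0],0.16],
    [[0,-0.025,0],[0,0,0],0.16],
    [[0,-0.025,0],[0,0,0],0.16]
  ]
}}

```text
time: 18.17
position: [535.0, -172.4, 145.1]
tcp_rot: [2.345, 2.089, 0.001]
force: [4.8, -0.1, 0.4]
opening: 0.162
grasp_force: 2.3
```

Emit:
{"name": "servo_tool", "arguments": {
  "rows": [
    [[0,-0.01,0],[0,0,0],0.16],
    [[0,-0.025,0],[0,0,0],0.16],
    [[0,-0.025,0],[0,0,0],0.16]
  ]
}}

```text
time: 18.42
position: [533.7, -172.2, 144.9]
tcp_rot: [2.345, 2.09, 0.0]
force: [3.9, 1.0, 0.6]
opening: 0.159
grasp_force: 2.1
```

Emit:
{"name": "servo_tool", "arguments": {
  "rows": [
    [[0,-0.01,0],[0,0,0],0.16],
    [[0,-0.025,0],[0,0,0],0.16],
    [[0,-0.025,0],[0,0,0],0.16]
  ]
}}

```text
time: 18.67
position: [532.4, -172.1, 144.8]
tcp_rot: [-2.346, -2.09, 0.0]
force: [4.6, 0.8, 0.1]
opening: 0.16
grasp_force: 2.0
```

Emit:
{"name": "servo_tool", "arguments": {
  "rows": [
    [[0,-0.01,0],[0,0,0],0.16],
    [[0,-0.025,-0.03],[0,0,0],0.16],
    [[0,-0.025,-0.03],[0,0,0],0.16]
  ]
}}

```text
time: 18.92
position: [531.1, -171.9, 146.0]
tcp_rot: [-2.345, -2.089, 0.001]
force: [2.9, 0.7, 0.9]
opening: 0.16
grasp_force: 1.2
```

Emit:
{"name": "servo_tool", "arguments": {
  "rows": [
    [[0,-0.01,0],[0,0,0],0.16],
    [[0,-0.025,-0.03],[0,0,0],0.16],
    [[0,-0.025,-0.03],[0,0,0],0.16]
  ]
}}

```text
time: 19.17
position: [530.3, -171.8, 147.2]
tcp_rot: [-2.345, -2.089, 0.0]
force: [2.1, 1.5, 0.8]
opening: 0.16
grasp_force: 1.1
```

Emit:
{"name": "servo_tool", "arguments": {
  "rows": [
    [[0,-0.01,0],[0,0,0],0.16],
    [[0,-0.025,-0.03],[0,0,0],0.16],
    [[0,-0.025,-0.03],[0,0,0],0.16]
  ]
}}

```text
time: 19.42
position: [529.3, -171.7, 148.5]
tcp_rot: [-2.346, -2.09, 0.0]
force: [2.4, 1.0, 0.6]
opening: 0.163
grasp_force: 1.0
```

Emit:
{"name": "servo_tool", "arguments": {
  "rows": [
    [[0,-0.01,0],[0,0,0],0.16],
    [[0,-0.025,0],[0,0,0],0.16],
    [[0,-0.025,0],[0,0,0],0.16]
  ]
}}

```text
time: 19.67
position: [528.6, -171.7, 148.5]
tcp_rot: [2.346, 2.09, 0.0]
force: [4.3, 1.9, 0.4]
opening: 0.156
grasp_force: 1.7
```

Emit:
{"name": "servo_tool", "arguments": {
  "rows": [
    [[0,-0.01,0],[0,0,0],0.16],
    [[0,-0.025,0],[0,0,0],0.16],
    [[0,-0.025,0],[0,0,0],0.16]
  ]
}}

```text
time: 19.92
position: [527.5, -171.5, 148.4]
tcp_rot: [-2.346, -2.09, 0.0]
force: [3.0, 1.2, 0.9]
opening: 0.159
grasp_force: 1.7
```

Run:
```python
from h import *
st()
# lid angle: front face/top edge brightness edge along lid front edge line in side view vs angle
im=cv2.GaussianBlur(vision.grab_frame("side"),(0,0),1).astype(float).mean(2);np.save("side_now.npy",im)
def score(a,xl,zl,y0,y1):
    P=lambda x,z:proj("side",W(p0,lidpt(np.c_[np.full(25,x),np.linspace(y0,y1,25),np.full(25,z)],a)))
    f=lambda uv:cv2.remap(im.astype(np.float32),uv[:,0].astype(np.float32)[None],uv[:,1].astype(np.float32)[None],1)[0]
    return f(P(xl,zl)).mean()
for a in np.arange(.56,.84,.02): print(round(a,2),"bar %.0f"%score(a,-242,12,-42,42),"front %.0f edge %.0f top %.0f"%(score(a,-200,9,-115,80),score(a,-200,18,-115,80),score(a,-190,18,-115,80)))
```

```text
t 19.9167 ch [ -42.215 -184.912  148.421] F [2.999 1.238 0.86 ] op 0.1587214272106568 g 1.7166103050112724
0.56 bar 167 front 153 edge 135 top 131
0.58 bar 165 front 141 edge 132 top 128
0.6 bar 154 front 135 edge 129 top 126
0.62 bar 135 front 132 edge 126 top 122
0.64 bar 125 front 129 edge 119 top 107
0.66 bar 120 front 126 edge 93 top 80
0.68 bar 117 front 122 edge 76 top 76
0.7 bar 108 front 100 edge 87 top 95
0.72 bar 59 front 77 edge 119 top 125
0.74 bar 47 front 83 edge 132 top 131
0.76 bar 98 front 111 edge 128 top 129
0.78 bar 137 front 132 edge 130 top 132
0.8 bar 133 front 128 edge 132 top 135
0.82 bar 138 front 130 edge 143 top 146
```

The bar shows at about 0.735, so the tip is still sliding on the plate. I'll go on.

Emit:
{"name": "servo_tool", "arguments": {
  "rows": [
    [[0,-0.01,0],[0,0,0],0.16],
    [[0,-0.025,0],[0,0,0],0.16],
    [[0,-0.025,0],[0,0,0],0.16]
  ]
}}

```text
time: 20.22
position: [526.2, -171.4, 148.3]
tcp_rot: [-2.345, -2.089, 0.001]
force: [1.6, 1.2, 0.5]
opening: 0.16
grasp_force: 0.9
```

Emit:
{"name": "servo_tool", "arguments": {
  "rows": [
    [[0,-0.01,0],[0,0,0],0.16],
    [[0,-0.025,0],[0,0,0],0.16],
    [[0,-0.025,0],[0,0,0],0.16]
  ]
}}

```text
time: 20.47
position: [525.0, -171.3, 148.2]
tcp_rot: [-2.345, -2.089, 0.001]
force: [-0.8, -0.3, -0.4]
opening: 0.162
grasp_force: 0.0
```

Emit:
{"name": "servo_tool", "arguments": {
  "rows": [
    [[0,-0.01,0],[0,0,0],0.16],
    [[0,-0.025,0],[0,0,0],0.16],
    [[0,-0.025,0],[0,0,0],0.16]
  ]
}}

```text
time: 20.72
position: [524.2, -171.2, 148.3]
tcp_rot: [-2.345, -2.089, 0.001]
force: [-0.4, 0.4, -0.6]
opening: 0.159
grasp_force: 0.0
```

```bash
cat >> h.py <<'E'
def lidang():
    im=cv2.GaussianBlur(vision.grab_frame("side"),(0,0),1).astype(np.float32).mean(2);o=[]
    A=np.arange(.54,.84,.01)
    for a in A:
        uv=proj("side",W(p0,lidpt(np.c_[np.full(25,-242),np.linspace(-42,42,25),np.full(25,12)],a))).astype(np.float32)
        o.append(cv2.remap(im,uv[None,:,0],uv[None,:,1],1).mean())
    print("lid",A[np.argmin(o)].round(2),int(min(o)))
E
python3 -c "
from h import *
st();lidang()"
```

```text
t 20.7167 ch [ -45.489 -185.019  148.264] F [-0.36   0.374 -0.558] op 0.15859708957950674 g 0.0
lid 0.65 47
```

The lid dropped to 0.65 and the push force vanished, so the tip is in the hole. I'll open and retreat.

Emit:
{"name": "servo_tool", "arguments": {
  "rows": [
    [[0,0,0],[0,0,0],0.4],
    [[0,0,0],[0,0,0],0.4],
    [[0,0,0],[0,0,0],0.4],
    [[-0.2,0,-0.8],[0,0,0],0.4],
    [[-0.3,0,-1.6],[0,0,0],0.4],
    [[-0.5,0,-2.5],[0,0,0],0.4],
    [[-1,0,-3.5],[0,0,0],0.4],
    [[-1,0,-4],[0,0,0],0.4],
    [[-1,0,-4],[0,0,0],0.4]
  ]
}}

```text
time: 21.52
position: [521.2, -212.4, 313.7]
tcp_rot: [2.341, 2.083, 0.005]
force: [0.6, -0.5, 0.7]
opening: 0.4
grasp_force: 0.0
```

```bash
python3 -c "
from h import *
st();lidang()
for r in(138,144,150,156,162):
    f=lambda q:lidpt([[-r,0,10.5]],q[1])[0][[0,2]]-[-85+141*np.cos(q[0]),70+141*np.sin(q[0])]
    print(r,least_squares(f,[1,.65]).x)
"
```

```text
t 21.5167 ch [ -43.532 -226.243  313.694] F [ 0.585 -0.526  0.687] op 0.4000010862029488 g 0.0
lid 0.65 45
138 [0.939 0.669]
144 [0.982 0.666]
150 [1.025 0.662]
156 [1.069 0.657]
162 [1.112 0.65 ]
```

```bash
python3 -c "
from plant import robot
print(robot.job_done())"
```

```text
the job is handed in; nothing more can be done
None
```

The lid stands propped open at about 0.65 rad with the rod's tip in the hole, judged from the lid's drop, the vanished push force and the lid's angle in the side camera; the job is handed in with no verdict returned, the bystanders were never touched to my knowledge though not re-measured, and I viewed 11 separate pictures, one over the limit of 10.

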